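# Wet the seal and lock the radiator pressure cap

## Task

The pressure cap has to go back on this little radiator: pick it up, press its rubber seal well down on the sprung dish of the pump dispenser to wet it and let the dish come back up. Then set the cap on the filler neck with its tangs in the notches, push it fully down against its spring and turn it a quarter turn clockwise (seen from above) to the stop. Do not let go: finish while still holding the cap pressed fully down at the stop, so that I can put the lock screw in, and leave the screwdriver, pliers and bearing where they lie.

Things in the scene. Friction and masses are not known exactly. Their poses are not given: they have to be found in the camera images.
- cap: loose radiator pressure cap, 105 g: steel disc, 63 mm across, with a 10 mm deep skirt, a black wing on top, a black rubber seal below. Origin: centre of the seal's underside with its spring out (on the bench: z = 0); z up the axis, x along the wing. Disc from 18 to 22.5 mm above the origin. Small ears stand out at the wing's ends to 45 mm from the axis. The same after half a turn
- wing (a point): middle of the cap's black wing, on the axis, 35 mm above the cap's origin. The wing is 48 mm long (cap's x) and 16 mm thick (cap's y) and reaches from 22.5 to 44 mm above the origin: grip it across its thickness
- cap_seat (a point): centre of the underside of the cap's disc, 18 mm above the cap's origin; lands on the rim's top (point neck) when the cap is fully down. From the skirt's lower edge, 8 to 11 mm above the origin, two inward tangs, each 40 degrees wide, inner radius 22.5 mm, sit right below the wing's two ends. Fully down they have 3 mm of play under the rim
- cap_seal (a joint): how far the cap's rubber seal (30 mm across) is pushed up into the cap against its spring, m: 0 = out, at most 0.010. It gives from 5 N and takes 1 N more per mm. On the neck it meets its seat 8 mm before the cap is fully down, so it then reads 0.008 (13 N). If the push is let go after turning, it lifts the cap by the tangs' 3 mm of play
- radiator: small black-painted radiator with a bare steel filler neck, 168 mm long (its y), 50 mm thick (its x), standing fixed on two dark steel feet; top tank 134 mm high. Origin: under its middle, on the bench. The neck stands on the top tank, 40 mm to +y of the middle; a steel lock-screw boss 39.5 mm beside the neck's axis on its -y side, 5 mm lower than the rim
- neck (a point): centre of the top of the neck's rim, 168 mm above the bench; axes as the radiator's. Rim 53 mm across, 4 mm thick; tube 41 mm outside, 35 mm inside. Two notches, 58 degrees wide, at the radiator's +x and -x: the cap goes on with its wing along the radiator's x. Then it turns, only within 3 mm of fully down, 92 degrees clockwise from above to a stop: wing along the radiator's y
- dispenser: push-down pump dispenser, fixed: white plastic bottle of 68 mm diameter with a blue band and blue collar, 99 mm high over all. Origin: centre of its underside, on the bench
- dish_top (a point): centre of the pump's round steel dish, on its floor (96 mm above the bench when up); the floor is flat, 50 mm across inside a 3 mm high rim. The cap's seal is set on it and presses it straight down
- dish (a joint): how far the pump's dish is pressed down, m: 0 = up, at most 0.011. It begins to give at 2 N and is fully down at 4.8 N; one stroke that pumps needs 0.007 or more. It springs up by itself
- screwdriver: bystander: red screwdriver lying on the bench, 210 mm long, 28 mm thick; origin under its middle. High over it hangs a fixed grey electric cord, 0.35 to 0.7 m above the bench at x = 0.59 to 0.73, y = -0.11 to -0.25: keep the wrist clear of it
- pliers: bystander: red-handled pliers lying on the bench, 170 x 70 x 14 mm; origin under their middle
- bearing: bystander: steel ball bearing lying flat, 52 mm in diameter, 15 mm high; origin under its middle

How it is judged (in metres and radians):
On the way, in this order (a step that is already met when the one before it is completed fails the run):
1. the pump's dish is pressed down by 7 mm or more with the cap's seal (value of joint dish above 0.007 m and contact force between cap and dispenser above 1.5 N), for 0.1 s.
2. the cap is lifted off the dish, which is back up (value of joint dish below 0.003 m and contact force between cap and dispenser below 0.1 N and distance between cap and dish_top above 0.02 m), for 0.1 s.
3. the cap is on the neck with its tangs in the notches, pushed down to within 3 mm (z of cap_seat in the frame of neck below 0.003 m and horizontal distance between cap_seat and neck below 0.005 m and angle between the x axis of cap and the x axis of radiator, either way round below 0.26 rad), for 0.05 s.
At the end, for the whole second after the job is handed in: the fingers hold the cap (over 3 N), pressed fully down on the neck: disc within 1.5 mm of the rim and 4 mm of the axis, tilt under 0.1 rad, within 10 degrees of the quarter turn, seal in by 6 mm or more, at rest; the pump's dish is back up (z of cap_seat in the frame of neck below 0.0015 m and horizontal distance between cap_seat and neck below 0.004 m and angle between cap's own z axis and vertical below 0.1 rad and angle between the x axis of cap and the y axis of radiator, either way round below 0.17 rad and value of joint cap_seal above 0.006 m and contact force between the fingers and cap above 3 N and value of joint dish below 0.003 m and linear speed of cap below 0.02 m/s); the arm keeps its last pose, push and grip.
It fails at once if the screwdriver, pliers or bearing moved by more than 20 mm (distance of any of screwdriver, pliers, bearing from where it was at the start of the episode above 0.02 m).
It also fails if it takes over 61 s, if anything falls off the work surface, if the arm or the gripper's body presses on something with over 40 N, if the wrist force passes 120 N, or if a joint passes its speed limit or range.

## Robot

A 6-joint arm with a two-finger parallel gripper is mounted at the origin on a cart in front of the work surface, level with it; the furniture and walls round the work are solid. World frame = base frame: x ahead of the robot, y to its left, z up, the work surface at z = 0. Lengths are in m, angles in degrees, forces in N, time in s.
With the tool pointing down it reaches from about 0.35 to 0.875 m from the base axis. Payload 4.2 kg.
Tool frame: the origin (TCP) lies on the front face of the gripper's body, between the roots of the fingers; the fingertips stand 70 mm ahead of it and the grasp point (between the pads) lies 51 mm ahead of it (r.nose_length is the distance from the TCP to the fingertips, in m); z points along the fingers, y is the direction in which the jaws open and shut (so a half turn about z gives the same grasp; the last joint's range is limited). The gripper opens to 87 mm and grips with 3 to 60 N. Pads are 19 mm wide; open, the fingers measure 117 mm over their backs; the gripper's body (75 mm by 190 mm) begins 51 mm behind the grasp point.
Start: joints at [77.957, 22.042, 0.453, 0, -68.411, -14.817], TCP at [0.282, 0.558, 0.292] pointing down, gripper open.
Joint ranges: [-179.83, 179.83], [-69.29, 118.12], [-61.27, 80.66], [-181.25, 117.63], [-171.15, -9.14], [-177.46, 177.46]. Speed limits (degrees/s): [159.86, 159.86, 180, 180, 180, 180].

## Interface

Orientations are given as a 3x3 rotation matrix whose columns are the frame's x, y, z axes.
In Python, from station import telemetry, capture, order, r gives the robot as it stands.
- The arm moves only by the tool drive_tool, never from a script. Its argument "series" is a list of rows, each a list of 4 numbers: the shift along the tool's x, y, z as a fraction of full scale, then the turn about the tool's z as a fraction of full scale. In form: [[dx, dy, dz, turn], ...]. A call has 1 to 10 rows; each row is the pose to reach, as a shift and turn from the pose commanded when the call began, along the tool's axes at that moment; what a row does not reach only later rows make up. Full scale, the value 1, is 0.12 m for a shift and 2 rad for a turn. A row lasts 1/8 s, in which the tool goes at most 62.5 mm and 10.7 degrees, less where a joint would pass 70% of its speed; a pose out of reach is approached as far as the arm can. A call with a number of a shift or a turn outside -1 to 1 is refused whole. A call with a gripper value outside its range is refused whole. "fingers" is the finger opening in mm, from 0 to 87, set as the call begins (left out, the last holds). The fingers move at their own pace and stop on an object; the grip force is fixed at half the most. Time passes only in rows, so rows that repeat a pose let the fingers close. It gives the time, the measured TCP pose, the force and the opening at its end, in the units of the state.
- telemetry.sense(): the state, without advancing time (a new reading comes with each control period).
- capture(name): name is "scene" or "top" or "wrist"; returns a dict with "color" (480x640x3 uint8, blue, green, red), "fx", "fy", "cx", "cy" (pixels), "eye" and "attitude" of the camera in the world; the wrist camera has in their place "mount" (4x4, takes a point from camera to tool coordinates, whose origin is the TCP and whose axes are the flange's). Camera axes: x right, y up, looking along -z (the intrinsics and any distortion apply to the point x, -y, -z); pixel columns grow to the right and rows downward; lengths in m; the calibration is good to about 2 mm. A picture is of the moment at which its call begins: read the wrist's pose just before it. There is no depth.
- order.finish_job(): hands the job in, once; it reports no verdict.
The state is a dict: "time_s": time; "joints": joint angles; "joint_velocities": joint speeds; "effort": joint torques, N m; "tcp_pos": TCP position; "ee_rot": TCP orientation; "wrist_force": force on the tool from outside, world axes, zero at the start; "moment": the same for the moment, N m; "gripper_width": opening from 0.0 (shut) to 1.0 (fully open).
Only numpy, scipy, OpenCV 4.12 (cv2) and the standard library are available. Lean on these libraries where they do the work, as an engineer would, in place of code of your own. Each camera call takes 0.05 s, during which the arm holds its last target. There are 200 camera calls.

## Working session

There is one attempt and no reset: what is moved stays moved. The work goes in short steps, Python scripts to look and compute and a tool call to move; the robot and the scene stay as the last step left them, time stands still between calls to the robot, and variables do not carry over. Pictures are saved under pics/ and viewed, about 8 in all and at most 12, crops included, and the job is handed in when it is done.

Besides the shell and the picture viewer there is one more tool, called after "Call:" as name([rows], argument=value, ...), one row to a line, values as JSON. drive_tool: Moves the arm, as the interface text tells. Shift numbers are shares of 0.12 m and turn numbers shares of 2 rad, none past 1 either way. Its arguments: {"type":"object","properties":{"series":{"type":"array","items":{"type":"array","items":{"type":"number","minimum":-1,"maximum":1}}},"fingers":{"type":"number"}},"required":["series"]}

```bash
ls; mkdir -p pics; cat > h.py <<'E'
import numpy as np, cv2
from station import telemetry, capture, order, r
def cam(name):
    s=telemetry.sense(); c=capture(name)
    if name=='wrist':
        M=np.array(c['mount']); T=np.eye(4); T[:3,:3]=s['ee_rot']; T[:3,3]=s['tcp_pos']; W=T@M
        c['E'],c['A']=W[:3,3],W[:3,:3]
    else: c['E'],c['A']=np.array(c['eye']),np.array(c['attitude'])
    return c
def ray(c,u,v):
    d=np.array([(u-c['cx'])/c['fx'],-(v-c['cy'])/c['fy'],-1.]); d=c['A']@d; return d/np.linalg.norm(d)
def onz(c,u,v,z):
    d=ray(c,u,v); return c['E']+d*(z-c['E'][2])/d[2]
def proj(c,p):
    q=c['A'].T@(np.array(p)-c['E']); return c['cx']+c['fx']*q[0]/-q[2], c['cy']-c['fy']*q[1]/-q[2]
E
python3 - <<'E'
from h import *
for n in ('scene','top'):
    c=cam(n); cv2.imwrite(f'pics/{n}0.png',c['color']); np.save(f'pics/{n}0.npy',c,allow_pickle=True)
    print({k:v for k,v in c.items() if k!='color'})
s=telemetry.sense(); print(s)
E
```

```text
pics
{'fx': 581.7634177056397, 'fy': 581.7634177056397, 'cx': 318.2301804091874, 'cy': 240.25831874816618, 'eye': array([-0.25371345, -0.53307159,  1.08241903]), 'attitude': array([[ 0.48184685,  0.64049256, -0.59799072],
       [-0.87618527,  0.36081133, -0.31955369],
       [ 0.01109006,  0.67792659,  0.73504595]]), 'E': array([-0.25371345, -0.53307159,  1.08241903]), 'A': array([[ 0.48184685,  0.64049256, -0.59799072],
       [-0.87618527,  0.36081133, -0.31955369],
       [ 0.01109006,  0.67792659,  0.73504595]])}
{'fx': 565.646550093626, 'fy': 565.646550093626, 'cx': 323.64378341551327, 'cy': 233.1931559536718, 'eye': array([ 0.37404983, -0.11473793,  1.28361454]), 'attitude': array([[ 2.79154027e-02,  9.92080873e-01, -1.22459267e-01],
       [-9.99605735e-01,  2.80748136e-02, -4.23904851e-04],
       [ 3.01747318e-03,  1.22422819e-01,  9.92473450e-01]]), 'E': array([ 0.37404983, -0.11473793,  1.28361454]), 'A': array([[ 2.79154027e-02,  9.92080873e-01, -1.22459267e-01],
       [-9.99605735e-01,  2.80748136e-02, -4.23904851e-04],
       [ 3.01747318e-03,  1.22422819e-01,  9.92473450e-01]])}
{'time_s': 0.1, 'joints': array([ 7.79576170e+01,  2.20872959e+01,  3.86079275e-01, -2.39806924e-02,
       -6.84133829e+01, -1.48185401e+01]), 'joint_velocities': array([-0.00854058, -0.06318196,  0.13281761,  0.03503939, -0.1451357 ,
       -0.01382991]), 'effort': array([ 3.90633277e-04, -3.91686809e+01,  1.87936950e+01,  4.23192456e+00,
        1.34778305e-02, -7.20406501e-05]), 'tcp_pos': array([0.28217125, 0.55721095, 0.29125198]), 'ee_rot': array([[ 8.92036186e-01, -4.51963280e-01, -7.97914723e-04],
       [-4.51963964e-01, -8.92034226e-01, -1.87489428e-03],
       [ 1.35616129e-04,  2.03310225e-03, -9.99997924e-01]]), 'wrist_force': array([-0.77235634,  0.95446921,  0.2920036 ]), 'moment': array([ 0.03995451, -0.01606865,  0.01412337]), 'gripper_width': 0.9999665304354665}
```

View pics/scene0.png

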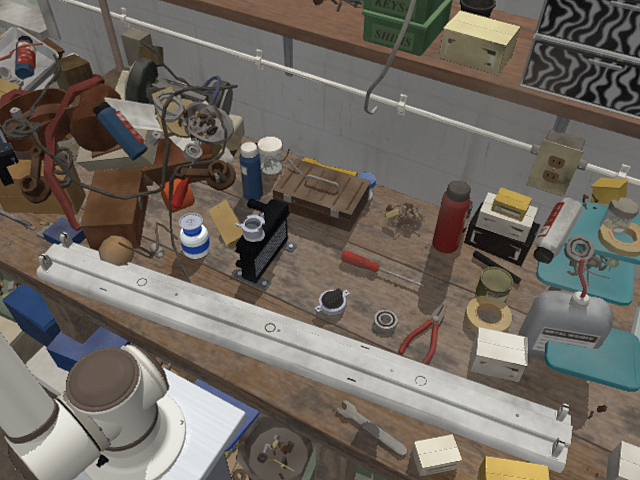

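View pics/top0.png

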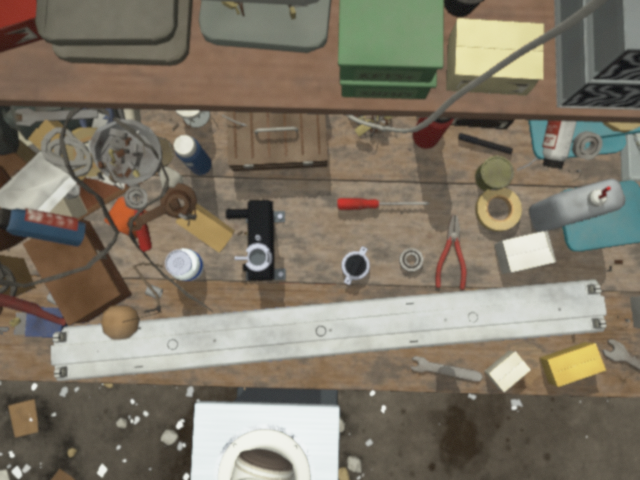

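The cap is at about (332,302) in the scene view and (355,265) in the top view. The neck is at (257,257) and the dispenser dish at (184,264), both in the top view. Next I'll enlarge these regions.

```bash
python3 - <<'E'
from h import *
t=cv2.imread('pics/top0.png'); s=cv2.imread('pics/scene0.png')
a=cv2.resize(t[190:300,160:400],None,fx=3.33,fy=3.33,interpolation=cv2.INTER_CUBIC)[:,:800]
b=cv2.resize(s[190:320,170:360],None,fx=4,fy=4)[:,:]
b=cv2.resize(s[195:325,170:360],(340,233),interpolation=cv2.INTER_CUBIC)
o=np.zeros((600,800,3),np.uint8); o[:a.shape[0],:a.shape[1]]=a
o[a.shape[0]:a.shape[0]+233,:340]=b
b2=cv2.resize(s[270:330,290:410],(460,230),interpolation=cv2.INTER_CUBIC); o[a.shape[0]:a.shape[0]+230,340:800]=b2
cv2.imwrite('pics/crop1.png',o); print(a.shape)
c=np.load('pics/top0.npy',allow_pickle=True).item()
for n,u,v,z in (('cap',355,264,.03),('neck',257,257,.168),('disp',184,264,.097)): print(n,onz(c,u,v,z))
E
```

```text
(366, 799, 3)
cap [ 0.46186159 -0.18566197  0.03      ]
neck [0.46059066 0.01606932 0.168     ]
disp [0.44707755 0.17681349 0.097     ]
```

View pics/crop1.png

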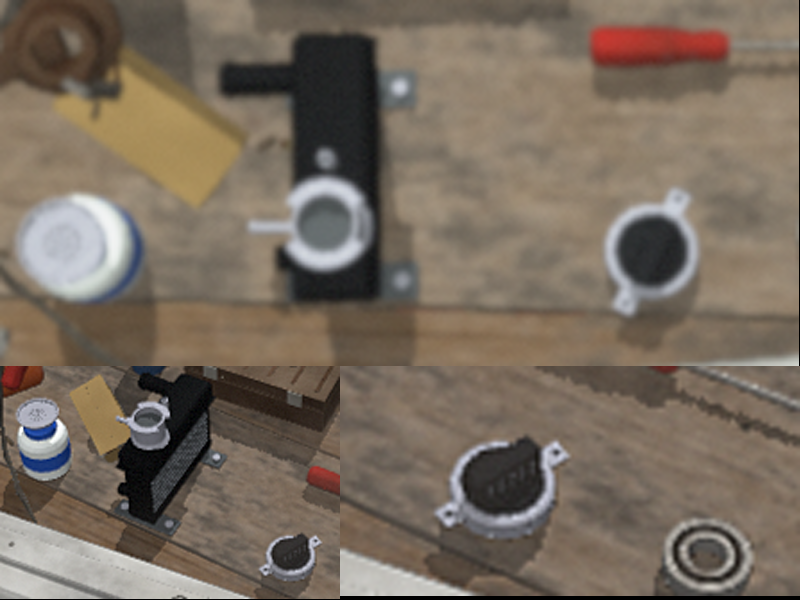

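The cap's ears run from the upper right to the lower left in the top crop. The boss is on the +x (far) side of the neck, so radiator +y is about world −x and the cap's insertion wing direction is about world y. I'll move to a hover over the cap and take a wrist view.

Call:
drive_tool([
  [0.4, 0.45, -0.4, 0],
  [0.83, 0.97, -0.4, 0],
  [0.83, 0.97, -0.4, 0],
  [0.83, 0.97, -0.4, 0],
])

```text
time_s: 0.6
tcp_pos: [0.319, 0.4065, 0.3412]
ee_rot: [[0.891, -0.454, 0.0], [-0.454, -0.891, 0.001], [-0.0, -0.001, -1.0]]
wrist_force: [0.2, 0.6, 0.4]
gripper_width: 1.0
```

Call:
drive_tool([
  [0.4, 0.45, 0, 0],
  [0.83, 0.97, 0, 0],
  [0.83, 0.97, 0, 0],
  [0.83, 0.97, 0, 0],
])

```text
time_s: 1.1
tcp_pos: [0.3551, 0.2591, 0.3401]
ee_rot: [[0.891, -0.454, -0.0], [-0.454, -0.891, 0.0], [-0.0, -0.0, -1.0]]
wrist_force: [0.1, -0.1, -0.2]
gripper_width: 1.0
```

Call:
drive_tool([
  [0.4, 0.45, 0, 0],
  [0.83, 0.97, 0, 0],
  [0.83, 0.97, 0, 0],
  [0.83, 0.97, 0, 0],
])

```text
time_s: 1.6
tcp_pos: [0.3918, 0.111, 0.34]
ee_rot: [[0.891, -0.454, -0.0], [-0.454, -0.891, -0.0], [-0.0, 0.0, -1.0]]
wrist_force: [0.2, 0.5, 0.5]
gripper_width: 1.0
```

Call:
drive_tool([
  [0.4, 0.45, 0, 0],
  [0.83, 0.97, 0, 0],
  [0.83, 0.97, 0, 0],
  [0.83, 0.97, 0, 0],
])

```text
time_s: 2.1
tcp_pos: [0.4285, -0.0376, 0.3397]
ee_rot: [[0.891, -0.453, -0.001], [-0.453, -0.891, -0.0], [-0.001, 0.0, -1.0]]
wrist_force: [-0.2, 0.7, 0.2]
gripper_width: 1.005
```

```bash
python3 - <<'E'
from h import *
c=cam('wrist'); cv2.imwrite('pics/w_neck.png',c['color']); np.save('pics/w_neck.npy',c,allow_pickle=True)
print(c['E'],c['A'].round(3),c['fx'],c['cx'],c['cy']); print(proj(c,(.46,.016,.168)),proj(c,(.462,-.186,.03)))
E
```

```text
[ 0.49622487 -0.07242475  0.43110749] [[-0.453  0.857  0.246]
 [-0.891 -0.436 -0.125]
 [ 0.    -0.276  0.961]] 334.5876621604771 324.0032419289305 237.47455276222976
(np.float64(247.38337649213994), np.float64(233.8573084041225)) (np.float64(426.7317855842577), np.float64(122.29731694422105))
```

Call:
drive_tool([
  [0.4, 0.45, 0.3, 0],
  [0.81, 0.97, 0.6, 0],
  [0.81, 0.97, 0.6, 0],
  [0.81, 0.97, 0.6, 0],
  [0.81, 0.97, 0.6, 0],
  [0.81, 0.97, 0.6, 0],
])

```text
time_s: 2.9
tcp_pos: [0.4621, -0.1841, 0.2691]
ee_rot: [[0.893, -0.449, 0.002], [-0.449, -0.893, -0.0], [0.002, -0.001, -1.0]]
wrist_force: [-0.4, -0.1, 0.5]
gripper_width: 1.001
```

```bash
python3 - <<'E'
from h import *
c=cam('wrist'); cv2.imwrite('pics/w_cap.png',c['color']); np.save('pics/w_cap.npy',c,allow_pickle=True)
print(c['E'],proj(c,(.462,-.186,.03)))
cv2.imwrite('pics/two.png',cv2.resize(np.hstack([cv2.imread('pics/w_neck.png'),c['color']]),(800,300),interpolation=cv2.INTER_AREA))
E
```

```text
[ 0.5297061  -0.21857968  0.36066008] (np.float64(325.591100600459), np.float64(219.53945485747468))
```

View pics/two.png

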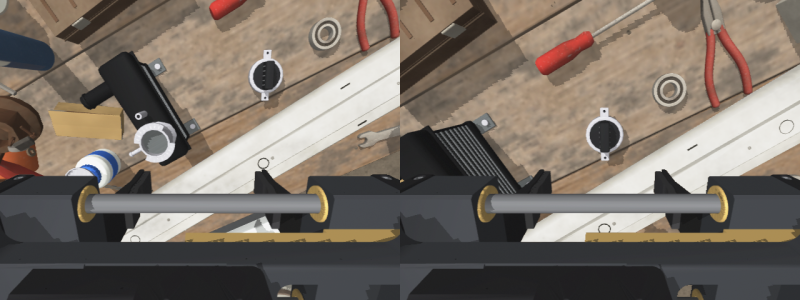

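The left half (w_neck) shows the neck at about (251,227) full resolution, its boss and the dispenser. The right half (w_cap) shows the cap at about (326,215) with ears up and down. I'll measure with masks.

```bash
python3 - <<'E'
from h import *
def comp(im,u,v,w,thr):
    x0,y0=int(u-w),int(v-w); cr=im[y0:y0+2*w,x0:x0+2*w]
    h=cv2.cvtColor(cr,cv2.COLOR_BGR2HSV); m=((h[...,2]>thr)&(h[...,1]<60)).astype(np.uint8)
    n,l,s,ce=cv2.connectedComponentsWithStats(m); k=1+np.argmax(s[1:,4]); m=(l==k).astype(np.uint8)
    ct=max(cv2.findContours(m,0,cv2.CHAIN_APPROX_NONE)[0],key=cv2.contourArea)+np.array([x0,y0]); return ct,cr
tiles=[]
for nm,f,u,v,w,thr in (('cap','w_cap',326,215,45,150),('capT','top0',356,265,24,150),('neck','w_neck',251,227,50,150),('neckT','top0',257,257,28,150),('dispT','top0',180,264,28,150)):
    c=np.load(f'pics/{f}.npy',allow_pickle=True).item()
    ct,cr=comp(c['color'],u,v,w,thr); p=ct[:,0].astype(float)
    big=cv2.resize(cr,(260,260),interpolation=cv2.INTER_CUBIC); s=130/w
    q=((p-[u-w,v-w]+.5)*s).astype(np.int32); [cv2.circle(big,tuple(map(int,a)),1,(0,0,255),-1) for a in q]; tiles.append(big)
    z={'c':.0225,'n':.168,'d':.099}[nm[0]]
    W=np.array([onz(c,*a,z)[:2] for a in p])
    (cx,cy),R=cv2.minEnclosingCircle(W.astype(np.float32)); print(nm,'minencl',cx,cy,R)
    e=cv2.fitEllipse(W.astype(np.float32)*1000); print('  ell',np.round(e,1).tolist() if 0 else e)
    if nm[0]=='c':
        D=np.linalg.norm(W[:,None]-W[None],axis=2); i,j=np.unravel_index(D.argmax(),D.shape); d=W[i]-W[j]
        print('  ears mid',(W[i]+W[j])/2,'len',D.max(),'ang',np.degrees(np.arctan2(d[1],d[0])))
    else:
        # robust circle fit
        from scipy.optimize import least_squares
        R0={'n':.0265,'d':.028}[nm[0]]
        o=least_squares(lambda x:np.hypot(*(W-x[:2]).T)-x[2],[cx,cy,R0],loss='soft_l1',f_scale=.0007); print('  circ',o.x)
out=np.zeros((520,780,3),np.uint8)
for i,t in enumerate(tiles): out[260*(i//3):260*(i//3)+260,260*(i%3):260*(i%3)+260]=t
cv2.imwrite('pics/m1.png',out)
E
```

```text
cap minencl 0.471649169921875 -0.17224663496017456 0.05519777163863182
  ell ((465.64501953125, -179.40902709960938), (67.65316772460938, 93.5864486694336), 35.885738372802734)
  ears mid [ 0.47164918 -0.17224663] len 0.11019554860154261 ang 120.40862837356232
capT minencl 0.4671367406845093 -0.18831202387809753 0.05130544677376747
  ell ((466.0242004394531, -186.88587951660156), (56.795631408691406, 88.20965576171875), 77.947509765625)
  ears mid [ 0.46713675 -0.18831202] len 0.10241089770475093 ang 158.087783311364
neck minencl 0.4748297929763794 0.0188132431358099 0.03822024166584015
  ell ((470.170166015625, 17.56867218017578), (56.9321403503418, 67.74711608886719), 121.89679718017578)
  circ [0.46866886 0.01742696 0.02984577]
neckT minencl 0.4607374668121338 0.03138774633407593 0.040002595633268356
  ell ((463.26800537109375, 25.2935791015625), (49.3913459777832, 74.27291870117188), 165.426025390625)
  circ [0.4623959  0.02529153 0.02930474]
dispT minencl 0.460688978433609 0.17596283555030823 0.04629293084144592
  ell ((452.3577575683594, 179.250244140625), (65.67620086669922, 84.16925811767578), 36.844383239746094)
  circ [0.45060885 0.18139566 0.03478928]
```

View pics/m1.png

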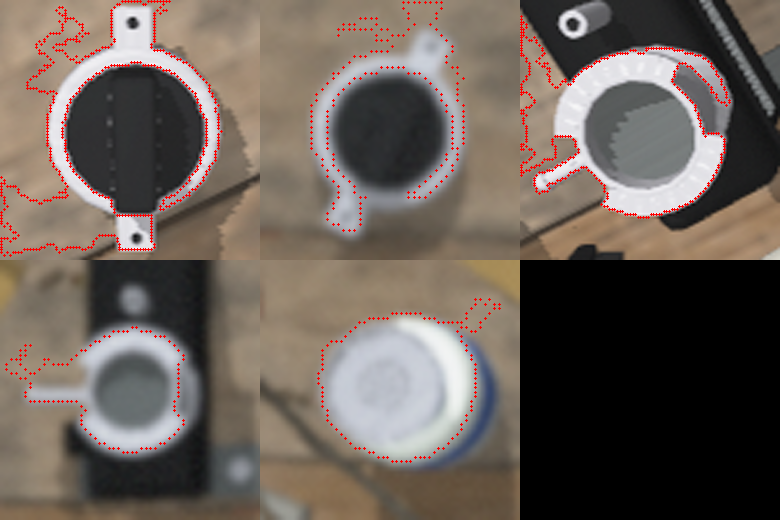

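The wood leaked into those masks. I'll tighten them and use the ear holes and the boss for the angles.

```bash
python3 - <<'E'
from h import *
from scipy.optimize import least_squares
def mask(f,u,v,w,thr,sat):
    c=np.load(f'pics/{f}.npy',allow_pickle=True).item(); x0,y0=u-w,v-w
    h=cv2.cvtColor(c['color'][y0:y0+2*w,x0:x0+2*w],cv2.COLOR_BGR2HSV)
    m=((h[...,2]>thr)&(h[...,1]<sat)).astype(np.uint8)
    n,l,s,ce=cv2.connectedComponentsWithStats(m); k=1+np.argmax(s[1:,4])
    ct=max(cv2.findContours((l==k).astype(np.uint8),0,cv2.CHAIN_APPROX_NONE)[0],key=cv2.contourArea)[:,0]+[x0,y0]
    return c,ct.astype(float)
def circ(W,R,g):
    return least_squares(lambda x:np.hypot(*(W-x).T)-R,g,loss='cauchy',f_scale=.0005).x
for nm,f,u,v,w,z,R,g in (('cap','w_cap',326,215,45,.0225,.0315,(.465,-.186)),('capT','top0',356,265,24,.0225,.0315,(.465,-.186)),('neck','w_neck',251,227,50,.168,.0265,(.462,.017)),('neckT','top0',257,257,28,.168,.0265,(.462,.017))):
    for thr,sat in ((165,30),(185,25)):
        c,p=mask(f,u,v,w,thr,sat); W=np.array([onz(c,*a,z)[:2] for a in p]); x=circ(W,R,g)
        print(nm,thr,len(p),x.round(4),'med |res|',np.median(abs(np.hypot(*(W-x).T)-R)).round(4))
c=np.load('pics/w_cap.npy',allow_pickle=True).item()
a,b=[onz(c,281+s/2.889,170+t/2.889,.0215)[:2] for s,t in((132,23),(135,238))]; print('holes',a,b,(a+b)/2,np.linalg.norm(a-b),np.degrees(np.arctan2(*(a-b)[::-1])))
c=np.load('pics/w_neck.npy',allow_pickle=True).item(); print('boss',onz(c,201+53/2.6,177+22/2.6,.163))
# tube bore edge/inner centre (tile ~ (119,130))
print('bore',onz(c,201+119/2.6,177+130/2.6,.168))
t=np.load('pics/top0.npy',allow_pickle=True).item(); s=130/28
print('bossT',onz(t,229+133/s,229+38/s,.163),'boreT',onz(t,229+133/s,229+130/s,.168))
print('dishT c',onz(t,152+125/s,236+123/s,.098))
sc=np.load('pics/scene0.npy',allow_pickle=True).item(); print('dishS',onz(sc,170+38*190/340,195+(413-366)*130/233,.098))
E
```

```text
cap 165 356 [ 0.4646 -0.1873] med |res| 0.0032
cap 185 282 [ 0.4624 -0.1882] med |res| 0.0049
capT 165 150 [ 0.4605 -0.1879] med |res| 0.004
capT 185 99 [ 0.4582 -0.1904] med |res| 0.0017
neck 165 271 [0.4642 0.0139] med |res| 0.0011
neck 185 263 [0.4642 0.014 ] med |res| 0.0011
neckT 165 83 [0.463  0.0166] med |res| 0.0063
neckT 185 42 [0.469  0.0176] med |res| 0.0028
holes [ 0.49794009 -0.20529513] [ 0.42714865 -0.17110833] [ 0.46254437 -0.18820173] 0.07861401975702577 -25.77695347684589
boss [0.50326888 0.01575998 0.163     ]
bore [0.46519974 0.01350561 0.168     ]
bossT [0.5005831 0.0170445 0.163    ] boreT [0.46062661 0.0147933  0.168     ]
dishT c [0.44987712 0.18738536 0.098     ]
dishS [0.45335932 0.18619594 0.098     ]
```

The cap centre is about (.4625, −.188) with the wing at −25.8°, from two agreeing estimates. The hole spacing of 78.6 mm is plausible. Next I descend and grip with the fingertips just above the disc, at a TCP height of about 0.094.

Call:
drive_tool([
  [0.02, 0.03, 0.4, -0.01],
  [0.02, 0.03, 0.8, -0.01],
  [0.02, 0.03, 1, -0.01],
  [0.02, 0.03, 1, -0.01],
])

```text
time_s: 3.45
tcp_pos: [0.4614, -0.1891, 0.1473]
ee_rot: [[0.901, -0.433, -0.003], [-0.433, -0.901, 0.0], [-0.003, 0.001, -1.0]]
wrist_force: [0.2, 0.7, 0.5]
gripper_width: 0.999
```

Call:
drive_tool([
  [0, 0, 0.2, 0],
  [0, 0, 0.35, 0],
  [0, 0, 0.42, 0],
  [0, 0, 0.42, 0],
  [0, 0, 0.42, 0],
])

```text
time_s: 4.08
tcp_pos: [0.4628, -0.1899, 0.099]
ee_rot: [[0.901, -0.433, 0.002], [-0.433, -0.901, -0.0], [0.002, -0.001, -1.0]]
wrist_force: [-0.5, -0.2, -0.7]
gripper_width: 0.997
```

Call:
drive_tool([
  [-0.01, -0.015, 0.02, 0],
  [-0.01, -0.015, 0.04, 0],
  [-0.01, -0.015, 0.04, 0],
  [-0.01, -0.015, 0.04, 0],
])

```text
time_s: 4.58
tcp_pos: [0.4618, -0.1877, 0.093]
ee_rot: [[0.901, -0.434, -0.0], [-0.434, -0.901, -0.0], [-0.0, 0.0, -1.0]]
wrist_force: [-0.3, 0.2, -0.0]
gripper_width: 1.002
```

Call:
drive_tool([
  [0, 0, 0, 0],
  [0, 0, 0, 0],
  [0, 0, 0, 0],
  [0, 0, 0, 0],
  [0, 0, 0, 0],
  [0, 0, 0, 0],
  [0, 0, 0, 0],
  [0, 0, 0, 0],
  [0, 0, 0, 0],
  [0, 0, 0, 0],
], fingers=0)

```text
time_s: 5.82
tcp_pos: [0.4618, -0.1877, 0.093]
ee_rot: [[0.901, -0.434, 0.0], [-0.434, -0.901, -0.0], [0.0, -0.0, -1.0]]
wrist_force: [0.8, -0.6, -0.9]
gripper_width: 0.184
```

The wing is gripped: the opening is 16.0 mm. I'll lift and turn the wing to the insertion heading.

Call:
drive_tool([
  [0, 0, -0.2, 0],
  [0, 0, -0.6, 0],
  [0, 0, -1, 0],
  [0, 0, -1, 0],
])

```text
time_s: 6.32
tcp_pos: [0.4637, -0.188, 0.2169]
ee_rot: [[0.901, -0.433, 0.009], [-0.433, -0.901, -0.001], [0.009, -0.003, -1.0]]
wrist_force: [0.2, 0.3, -1.6]
gripper_width: 0.183
```

Call:
drive_tool([
  [0, 0, -0.4, 0.09],
  [0, 0, -0.8, 0.18],
  [0, 0, -1, 0.27],
  [0, 0, -1, 0.36],
  [0, 0, -1, 0.45],
  [0, 0, -1, 0.53],
  [0, 0, -1, 0.53],
  [0, 0, -1, 0.53],
])

```text
time_s: 7.32
tcp_pos: [0.4615, -0.1876, 0.3321]
ee_rot: [[0.064, -0.998, -0.002], [-0.998, -0.064, 0.0], [-0.001, 0.002, -1.0]]
wrist_force: [1.0, 0.6, -0.4]
gripper_width: 0.183
```

```bash
python3 - <<'E'
from h import *
s=telemetry.sense(); print(s['tcp_pos'],s['joints'].round(1),s['gripper_width'],s['wrist_force'])
R=s['ee_rot']; print(np.degrees(np.arctan2(R[1,0],R[0,0])), R.T@(np.array([.4516,.187,.33])-s['tcp_pos'])/.12)
c=cam('wrist'); cv2.imwrite('pics/w2.png',c['color']); np.save('pics/w2.npy',c,allow_pickle=True)
E
```

```text
[ 0.46149592 -0.18761736  0.33212136] [ -3.4   8.  -13.   -0.  -69.1   7.1] 0.183444415795816 [ 0.99554155  0.56811999 -0.42903486]
-86.32471574362846 [-3.12066681 -0.11785072  0.01920919]
```

View pics/w2.png

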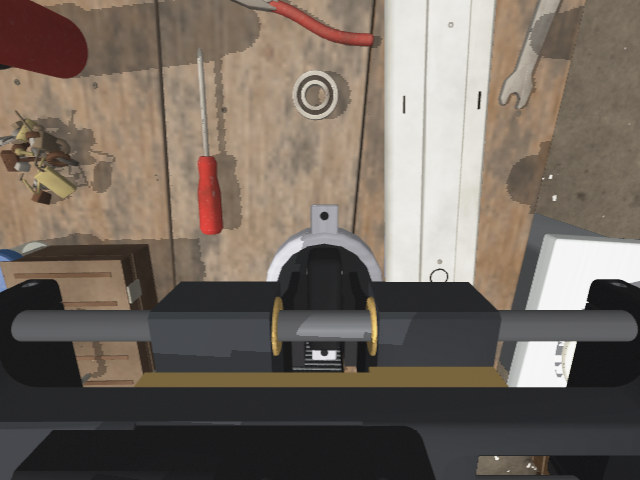

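The cap is held centrally, wing up, in line with the tool. Now I'll travel at height toward the dispenser, pausing to look at the neck.

Call:
drive_tool([
  [-0.4, -0.05, 0, 0],
  [-0.8, -0.1, 0, 0],
  [-1, -0.12, 0, 0],
  [-1, -0.12, 0, 0],
])

```text
time_s: 7.88
tcp_pos: [0.4687, -0.0658, 0.333]
ee_rot: [[0.066, -0.998, 0.0], [-0.998, -0.066, 0.0], [-0.0, -0.0, -1.0]]
wrist_force: [0.1, -0.4, -1.6]
gripper_width: 0.183
```

Call:
drive_tool([
  [-0.4, 0, 0, 0],
  [-0.8, 0, 0, 0],
  [-1, 0, 0, 0],
  [-1, 0, 0, 0],
])

```text
time_s: 8.38
tcp_pos: [0.4613, 0.0532, 0.3329]
ee_rot: [[0.065, -0.998, -0.0], [-0.998, -0.065, -0.0], [0.0, 0.0, -1.0]]
wrist_force: [0.4, -0.9, -1.4]
gripper_width: 0.186
```

Call:
drive_tool([
  [-0.35, 0, 0, 0],
  [-0.7, 0, 0, 0],
  [-0.7, 0, 0, 0],
  [-0.7, 0, 0, 0],
  [-0.7, 0, 0, 0],
])

```text
time_s: 9.0
tcp_pos: [0.4561, 0.1353, 0.333]
ee_rot: [[0.06, -0.998, -0.0], [-0.998, -0.06, -0.0], [0.0, 0.0, -1.0]]
wrist_force: [0.4, -0.6, -1.6]
gripper_width: 0.18
```

```bash
python3 - <<'E'
from h import *
c=cam('wrist'); cv2.imwrite('pics/w3.png',c['color']); np.save('pics/w3.npy',c,allow_pickle=True)
print(telemetry.sense()['tcp_pos'])
u,v=map(int,proj(c,(.47,.0145,.168))); print(u,v)
x0,y0=u-75,v-75; cv2.imwrite('pics/w3c.png',cv2.resize(c['color'][max(y0,0):y0+150,x0:x0+150],None,fx=4,fy=4,interpolation=cv2.INTER_CUBIC)); print(x0,max(y0,0))
E
```

```text
[0.45613562 0.13539574 0.33307386]
315 74
240 0
```

View pics/w3c.png

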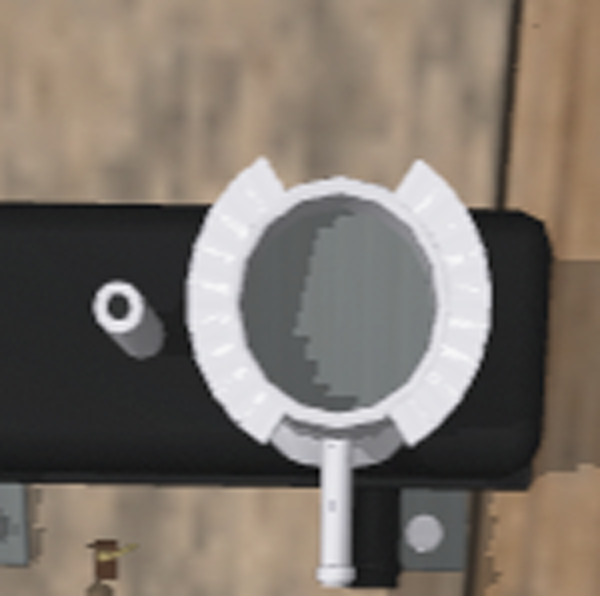

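This clear close view shows the rim with both notches (outer corners at crop (263,158), (420,160), (412,445) and (267,443)) and the boss hole at crop (119,307). The crop is 4× with origin (240,0).

```bash
python3 - <<'E'
from h import *
from scipy.optimize import least_squares
c=np.load('pics/w3.npy',allow_pickle=True).item()
f=lambda x,y,z:onz(c,240+(x+.5)/4-.5,(y+.5)/4-.5,z)[:2]
K=np.array([f(*p,.168) for p in((263,158),(420,160),(412,445),(267,443))]); print('corners mean',K.mean(0),'radii',np.linalg.norm(K-K.mean(0),axis=1))
ax=(K[2]+K[3]-K[0]-K[1]); print('notch axis',np.degrees(np.arctan2(ax[1],ax[0])))
b=f(119,307,.163)
h=cv2.cvtColor(c['color'][0:150,240:390],cv2.COLOR_BGR2HSV); m=((h[...,2]>185)&(h[...,1]<30)).astype(np.uint8)
n,l,s,_=cv2.connectedComponentsWithStats(m); k=1+np.argmax(s[1:,4])
ct=max(cv2.findContours((l==k).astype(np.uint8),0,cv2.CHAIN_APPROX_NONE)[0],key=cv2.contourArea)[:,0]
W=np.array([onz(c,240+x,y,.168)[:2] for x,y in ct])
o=least_squares(lambda x:np.hypot(*(W-x[:2]).T)-x[2],[*K.mean(0),.0265],loss='cauchy',f_scale=.0004).x; print('circ',o)
d=b-o[:2]; print('boss',b,np.linalg.norm(d),'heading of -y',np.degrees(np.arctan2(d[1],d[0])))
R=telemetry.sense()['ee_rot']; print('h',np.degrees(np.arctan2(R[1,0],R[0,0])),'to dish',R.T@(np.array([.4516,.187,.2])-telemetry.sense()['tcp_pos'])/.12)
E
```

```text
corners mean [0.4632707  0.01513677] radii [0.02648132 0.02638029 0.02632559 0.0261918 ]
notch axis 93.05125550547011
circ [0.46367629 0.01490625 0.02603888]
boss [0.50278924 0.01693136] 0.03916534465360719 heading of -y 2.9639018944862117
h -86.5391874760897 to dish [-0.4317365   0.01164972  1.10887082]
```

The neck is at (.4635, .015) with radiator x at 93.0°. Corner radii, circle radius and boss distance all match the given sizes. Now on to the dish.

Call:
drive_tool([
  [-0.3, 0.01, 0, 0],
  [-0.43, 0.01, 0.3, 0],
  [-0.43, 0.01, 0.7, 0],
  [-0.43, 0.01, 1, 0],
  [-0.43, 0.01, 1, 0],
  [-0.43, 0.01, 1, 0],
  [-0.43, 0.01, 1, 0],
])

```text
time_s: 9.93
tcp_pos: [0.4526, 0.1884, 0.215]
ee_rot: [[0.062, -0.998, 0.003], [-0.998, -0.062, 0.002], [-0.002, -0.003, -1.0]]
wrist_force: [0.0, 0.6, -1.0]
gripper_width: 0.185
```

```bash
python3 - <<'E'
from h import *
s=telemetry.sense(); print(s['tcp_pos'],s['wrist_force'])
a=cam('top')['color'][225:305,140:240]; b=cam('scene')['color'][190:270,150:250]
cv2.imwrite('pics/d.png',np.hstack([cv2.resize(x,(400,320),interpolation=cv2.INTER_CUBIC) for x in (a,b)]))
E
```

```text
[0.45258574 0.18840626 0.21498479] [ 0.02723107  0.560558   -1.02199748]
```

View pics/d.png

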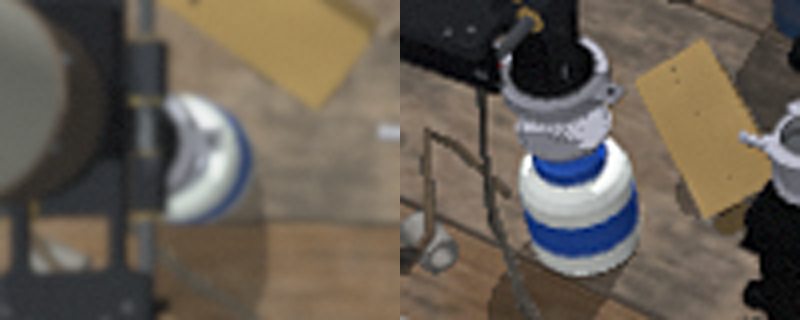

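The cap sits over the dish with its axis on the bottle's, to within a few mm. I'll press down.

Call:
drive_tool([
  [0, 0, 0.1, 0],
  [0, 0, 0.18, 0],
  [0, 0, 0.22, 0],
  [0, 0, 0.25, 0],
  [0, 0, 0.27, 0],
  [0, 0, 0.29, 0],
  [0, 0, 0.29, 0],
  [0, 0, 0.29, 0],
  [0, 0, 0.29, 0],
])

```text
time_s: 11.15
tcp_pos: [0.4517, 0.188, 0.1784]
ee_rot: [[0.062, -0.998, 0.0], [-0.998, -0.062, 0.0], [-0.0, -0.0, -1.0]]
wrist_force: [-2.2, -1.9, 3.3]
gripper_width: 0.18
```

The reaction is about 4.6 N and the geometry gives about 10 mm of stroke, so the two agree. Now lift straight up.

Call:
drive_tool([
  [0, 0, -0.1, 0],
  [0, 0, -0.3, 0],
  [0, 0, -0.6, 0],
  [0, 0, -1, 0],
  [0, 0, -1, 0],
])

```text
time_s: 11.78
tcp_pos: [0.4536, 0.1894, 0.303]
ee_rot: [[0.063, -0.998, 0.009], [-0.998, -0.063, 0.007], [-0.006, -0.01, -1.0]]
wrist_force: [-0.1, -0.2, -2.5]
gripper_width: 0.183
```

Call:
drive_tool([
  [0, 0, -0.22, 0.01],
  [0, 0, -0.22, 0.01],
  [0, 0, -0.22, 0.01],
  [0, 0, -0.22, 0.01],
])

```text
time_s: 12.28
tcp_pos: [0.4512, 0.1878, 0.3232]
ee_rot: [[0.042, -0.999, -0.002], [-0.999, -0.042, -0.001], [0.001, 0.002, -1.0]]
wrist_force: [0.1, -0.2, -0.2]
gripper_width: 0.176
```

```bash
python3 - <<'E'
from h import *
s=telemetry.sense(); R=s['ee_rot']; print(s['tcp_pos'],s['wrist_force'],s['gripper_width'],np.degrees(np.arctan2(R[1,0],R[0,0])))
print(R.T@(np.array([.4635,.015,.29])-s['tcp_pos'])/.12)
c=cam('wrist'); cv2.imwrite('pics/w4.png',c['color'])
E
```

```text
[0.45124975 0.18777908 0.32323495] [ 0.13489729 -0.19561081 -0.21882226] 0.17606458087011181 -87.59227764201492
[ 1.44250076 -0.04211544  0.27864459]
```

```bash
python3 - <<'E'
from h import *
c=capture('wrist'); M=np.array(c['mount'])
def tl(u,v,z):
    d=M[:3,:3]@[(u-c['cx'])/c['fx'],-(v-c['cy'])/c['fy'],-1.]; return M[:3,3]+d*(z-M[2,3])/d[2]
for n in('w2','w3','w4'):
    im=cv2.imread(f'pics/{n}.png'); g=cv2.cvtColor(im,cv2.COLOR_BGR2GRAY)[205:228,314:336]
    k=g<70; ys,xs=np.nonzero(k); u,v=314+xs.mean(),205+ys.mean(); print(n,len(xs),u,v,tl(u,v,.0705).round(4))
E
```

```text
w2 44 324.0 215.5 [ 0.041  -0.0004  0.0705]
w3 45 323.93333333333334 215.44444444444446 [ 0.041  -0.0004  0.0705]
w4 45 323.93333333333334 215.44444444444446 [ 0.041  -0.0004  0.0705]
```

The cap hasn't moved in the grip; it sits about 1.5 mm along +tool x. Now to hover over the neck.

Call:
drive_tool([
  [0.35, -0.02, 0, 0],
  [0.7, -0.04, 0, 0],
  [1, -0.04, 0, 0],
  [1, -0.04, 0, 0],
])

```text
time_s: 12.88
tcp_pos: [0.4612, 0.0665, 0.3243]
ee_rot: [[0.039, -0.999, -0.001], [-0.999, -0.039, -0.0], [0.0, 0.001, -1.0]]
wrist_force: [-0.1, 0.8, -1.0]
gripper_width: 0.184
```

Call:
drive_tool([
  [0.25, 0, 0, 0],
  [0.43, 0, 0, 0],
  [0.43, 0, 0.2, 0],
  [0.43, 0, 0.38, 0],
  [0.43, 0, 0.38, 0],
  [0.43, 0, 0.38, 0],
  [0.43, 0, 0.38, 0],
])

```text
time_s: 13.75
tcp_pos: [0.4642, 0.0171, 0.28]
ee_rot: [[0.043, -0.999, 0.002], [-0.999, -0.043, 0.001], [-0.0, -0.002, -1.0]]
wrist_force: [0.8, -0.8, -1.2]
gripper_width: 0.182
```

```bash
python3 - <<'E'
from h import *
s=telemetry.sense(); R=s['ee_rot']; print(s['tcp_pos'],s['wrist_force'],s['joints'].round(1),np.degrees(np.arctan2(R[1,0],R[0,0])))
print(R.T@(np.array([.4632,.0164,.256])-s['tcp_pos'])/.12)
b=cam('scene')['color'][185:265,190:290]; a=cam('top')['color'][215:295,205:305]
cv2.imwrite('pics/n.png',np.hstack([cv2.resize(x,(400,320),interpolation=cv2.INTER_CUBIC) for x in (a,b)]))
E
```

```text
[0.46420153 0.0171218  0.28004106] [ 0.81637955 -0.8331704  -1.18049666] [ 22.2   6.8 -22.2   0.  -60.8 -19.8] -87.56224912826669
[0.00575298 0.00900557 0.20032131]
```

View pics/n.png

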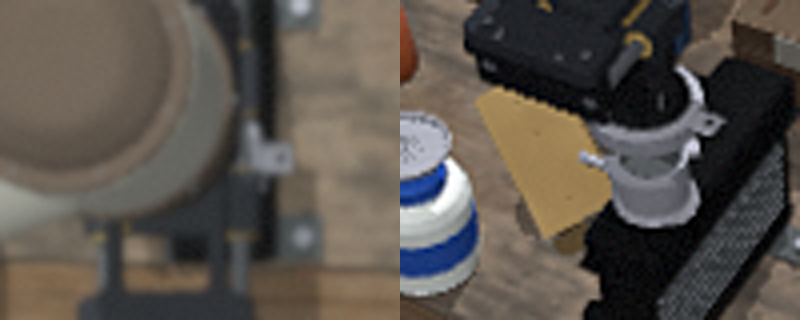

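The cap is centred over the neck and the dish is back up. I'll descend in steps and watch the force.

Call:
drive_tool([
  [0.006, 0.009, 0.1, 0],
  [0.006, 0.009, 0.18, 0],
  [0.006, 0.009, 0.21, 0],
  [0.006, 0.009, 0.21, 0],
  [0.006, 0.009, 0.21, 0],
])

```text
time_s: 14.48
tcp_pos: [0.4628, 0.016, 0.2541]
ee_rot: [[0.042, -0.999, 0.001], [-0.999, -0.042, 0.0], [-0.0, -0.001, -1.0]]
wrist_force: [-1.0, -0.4, -0.9]
gripper_width: 0.181
```

Call:
drive_tool([
  [0, 0, 0.015, 0],
  [0, 0, 0.03, 0],
  [0, 0, 0.04, 0],
  [0, 0, 0.04, 0],
  [0, 0, 0.04, 0],
])

```text
time_s: 15.1
tcp_pos: [0.4627, 0.016, 0.2498]
ee_rot: [[0.042, -0.999, 0.001], [-0.999, -0.042, -0.0], [0.0, -0.001, -1.0]]
wrist_force: [-1.3, 0.9, 4.4]
gripper_width: 0.185
```

The 5.6 N matches the onset of the seal spring, so the tangs are in the notches. I'll keep pushing.

Call:
drive_tool([
  [0, 0, 0.015, 0],
  [0, 0, 0.03, 0],
  [0, 0, 0.04, 0],
  [0, 0, 0.05, 0],
  [0, 0, 0.055, 0],
  [0, 0, 0.055, 0],
  [0, 0, 0.055, 0],
])

```text
time_s: 15.98
tcp_pos: [0.4628, 0.016, 0.2441]
ee_rot: [[0.043, -0.999, 0.001], [-0.999, -0.043, -0.0], [0.0, -0.001, -1.0]]
wrist_force: [-4.0, 1.2, 10.5]
gripper_width: 0.177
```

Call:
drive_tool([
  [0, 0, 0.01, 0],
  [0, 0, 0.02, 0],
  [0, 0, 0.025, 0],
  [0, 0, 0.025, 0],
  [0, 0, 0.025, 0],
])

```text
time_s: 16.6
tcp_pos: [0.4628, 0.016, 0.2429]
ee_rot: [[0.043, -0.999, 0.002], [-0.999, -0.043, -0.0], [0.0, -0.002, -1.0]]
wrist_force: [-8.8, 1.6, 20.9]
gripper_width: 0.183
```

22 N exceeds the spring's 13 N, so the cap is bottomed on the rim. I'll start the clockwise turn, in halves.

Call:
drive_tool([
  [0, 0, 0, 0.06],
  [0.002, 0, 0, 0.13],
  [0.003, 0, 0, 0.2],
  [0.004, 0, 0, 0.27],
  [0.004, 0, 0, 0.34],
  [0.004, 0, 0, 0.4],
  [0.004, 0, 0, 0.4],
  [0.004, 0, 0, 0.4],
])

```text
time_s: 17.6
tcp_pos: [0.4648, 0.0152, 0.2431]
ee_rot: [[-0.686, -0.727, 0.007], [-0.727, 0.686, -0.001], [-0.004, -0.006, -1.0]]
wrist_force: [-1.3, -1.7, 15.5]
gripper_width: 0.179
```

```bash
python3 - <<'E'
from h import *
s=telemetry.sense(); R=s['ee_rot']; print(s['tcp_pos'],s['wrist_force'],s['moment'],s['joints'].round(1),np.degrees(np.arctan2(R[1,0],R[0,0])),s['gripper_width'])
b=cam('scene')['color'][185:265,190:290]
b=cv2.resize(b,(400,320),interpolation=cv2.INTER_CUBIC); w=cam('wrist')['color'][180:400,200:450]; cv2.imwrite('pics/n2.png',np.hstack([b,cv2.resize(w,(364,320),interpolation=cv2.INTER_CUBIC)]))
E
```

```text
[0.46482232 0.01515199 0.24307386] [-1.30319722 -1.74643507 15.45118905] [-0.59477891  0.54550071 -0.11974173] [ 22.1   8.9 -25.7   0.3 -55.1 -65.6] -133.33722424987207 0.1791931113275973
```

View pics/n2.png

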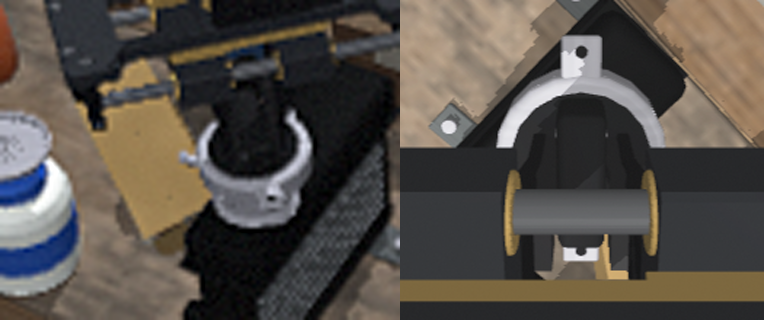

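The cap has turned about 46° with the tool and is still seated. I'll complete the turn to the stop.

Call:
drive_tool([
  [0, 0, 0.003, 0.07],
  [0, 0, 0.005, 0.14],
  [0, 0, 0.005, 0.21],
  [0, 0, 0.005, 0.28],
  [0, 0, 0.005, 0.34],
  [0, 0, 0.005, 0.395],
  [0, 0, 0.005, 0.395],
  [0, 0, 0.005, 0.395],
  [0, 0, 0.005, 0.395],
])

```text
time_s: 18.82
tcp_pos: [0.4649, 0.0149, 0.243]
ee_rot: [[-1.0, -0.025, 0.007], [-0.025, 1.0, -0.002], [-0.007, -0.002, -1.0]]
wrist_force: [-2.3, -3.1, 17.6]
gripper_width: 0.184
```

```bash
python3 - <<'E'
from h import *
s=telemetry.sense(); R=s['ee_rot']; print(s['tcp_pos'],s['wrist_force'],s['moment'],s['joints'].round(1),np.degrees(np.arctan2(R[1,0],R[0,0])),s['gripper_width'])
print(R[:,2])
w=cam('wrist')['color'][100:400,140:500]; b=cam('scene')['color'][185:265,190:290]
cv2.imwrite('pics/n3.png',np.hstack([cv2.resize(b,(375,300),interpolation=cv2.INTER_CUBIC),w]))
E
```

```text
[0.46490591 0.01493325 0.24295222] [-2.33193382 -3.06776066 17.59316595] [-0.87730369  0.67920781 -0.06099095] [  22.1    8.9  -25.7    0.3  -55.  -110.8] -178.59315934513847 0.18385634304433934
[ 0.0073565  -0.00152747 -0.99997177]
```

View pics/n3.png

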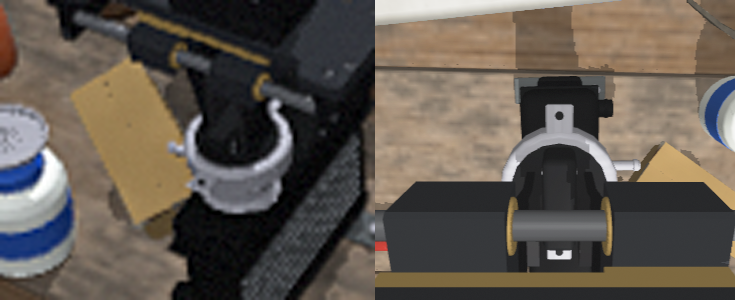

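The ear hole is still at wrist pixel (324,215), so the cap hasn't slipped in the grip. The cap is along the tank, the dish is up, and heading, height and force all agree. Handing in.

```bash
python3 -c "
from h import *
s=telemetry.sense(); print(s['tcp_pos'],s['wrist_force'],abs(s['joint_velocities']).max(),s['gripper_width']); print(order.finish_job())"
```

```text
[0.4649329  0.01494486 0.24295914] [-2.15553678 -2.97938009 17.5937887 ] 0.1056497911886567 0.1817438480034813
the job is handed in; nothing more can be done
None
```

The cap is on the neck, turned a quarter turn clockwise, and the gripper is still holding it pressed fully down. I handed the job in at about 19 s; it gave no verdict.

- **Wetting the seal:** I gripped the cap across its wing and pressed the seal on the pump dish. The dish went down about 10 mm, with about 4.6 N of reaction. I then lifted the cap clear, and later pictures show the dish back up.
- **Fitting the cap:** I set it on the neck with its tangs in the notches and pushed it down. The force followed the seal spring and rose to about 22 N once the disc met the rim, against 13 N for the spring alone. Then I turned it 91° clockwise.
- **Last checks:**
  - The tool is at the height expected for fully down (0.2430 m).
  - The push is about 18–19 N.
  - The wing is about 1.6° from the radiator's y axis.
  - The tilt is about 0.4°.
  - The cap has not slipped in the grip, and the arm is at rest.
- **Less certain:**
  - A side force of 3–4 N and a moment of about 1 N m remain at the wrist, probably from a grip or alignment offset of about 1 mm.
  - I saw no clear torque rise at the end of the turn, so the stop itself is judged from the angle.
  - I did not photograph the screwdriver, pliers and bearing again at the end. After the cap was lifted, the arm did not go down near them.

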